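# Check a tilting holder's taper seat with its master plug

## Robot

A 6-joint arm with a two-finger parallel gripper is mounted at the origin on the work surface. World frame = base frame: x ahead of the robot, y to its left, z up, the work surface at z = 0. Lengths are in m, angles in rad, forces in N, time in s.
With the tool pointing down it reaches from about 0.4 to 0.825 m from the base axis. Payload 7 kg.
Tool frame: the origin (TCP) lies at the very end of the fingers, on their centre line; the grasp point (between the pads) lies 19 mm behind it; z points along the fingers, y is the line along which they close (so a half turn about z gives the same grasp; the last joint's range is limited). The gripper opens to 85 mm and grips with 20 to 120 N. Pads are 22 mm wide; open, the fingers measure 114 mm over their backs; the gripper's body (76 mm by 85 mm) begins 54 mm behind the grasp point. The pads swing forward as they close: fully open they stand 13 mm farther back than shut.
Start: joints at [1.601, 0.359, 0.012, 0, -1.224, -0.288], TCP at [0.172, 0.653, 0.231] pointing down, gripper open.
Joint ranges: [-3.07, 3.07], [-1.43, 2.12], [-1.02, 1.25], [-3.03, 1.67], [-3.05, -0], [-3.03, 3.03]. Speed limits (rad/s): [2.39, 2.39, 3.01, 3.14, 3.14, 3.14].

## Interface

Orientations are given as a 3x3 rotation matrix whose columns are the frame's x, y, z axes.
In Python, from bench import bot, camera, camera_model gives the robot as it stands. Calls block until the motion is done:
- bot.movep(position, orientation): joint-space move of the TCP to a pose.
- bot.move_linear(position, attitude=None, max_speed=0.15, contact_N=None): straight line of the TCP; attitude=None keeps the orientation; max_speed is the mean speed in m/s. With contact_N (N) it stops when the force on the tool has changed by that much, and returns True; else False.
- bot.set_joints(angles): joint-space move.
- bot.move_gripper(opening, strength=None): finger opening in m; strength is the grip in N (None keeps the last); returns when the fingers have stopped.
- bot.pause(seconds).
- bot.solve_ik(position, orientation): joint angles nearest the present ones, or None.
- camera(name): name is "scene" or "side" or "wrist"; returns the picture (400x640x3 uint8, red, green, blue); there is no depth.
- camera_model(name): a dict with "camera_matrix" (3x3 intrinsics, pixels), "T" (4x4, takes a point from camera to world coordinates). Camera axes: x right, y up, looking along -z (the intrinsics and any distortion apply to the point x, -y, -z); pixel columns grow to the right and rows downward; lengths in m; the calibration is good to about 2 mm. A picture is of the moment at which its call begins: read the wrist's pose just before it. camera_model takes no time and is no camera call; for the wrist camera it gives the pose at the moment of the call.
A pose or a line that the arm cannot do raises bot.IKError and nothing moves.
- bot.finish_job(): hands the job in; it is judged then, once.
Readings, each from a call of its own:
- bot.read_clock(): time.
- bot.read_q(): joint angles.
- bot.read_joint_vel(): joint speeds.
- bot.read_tau(): joint torques, N m.
- bot.read_tool_pos(): TCP position.
- bot.read_eef_rot(): TCP orientation.
- bot.read_contact_force(): force on the tool from outside, world axes, zero at the start.
- bot.read_torque(): the same for the moment, N m.
- bot.read_opening(): finger opening in m.
- bot.read_finger_force(): force on a finger pad.
Only numpy, scipy, OpenCV 4.12 (cv2) and the standard library are available. Lean on these libraries where they do the work, as an engineer would, in place of code of your own. Each camera call takes 0.05 s, during which the arm holds its last target. There are 200 camera calls.

## Task

The taper seat of the tilting bench holder has to be checked with its master plug, the larger of the two taper plugs. Lift that plug out of its ring stand and push it fully home in the holder's sloping cup; then ease it up about a centimetre and, still inside the cup, lean it over by about ten degrees to feel that it rocks free; let it back fully home in line with the cup and let go. Do not change the slope of the cup, and leave the smaller plug, the trays, the dish and the tweezers where they are.

Things in the scene. Friction and masses are not known exactly. Their poses are not given: they have to be found in the camera images.
- plug: The larger taper plug, bare aluminium, 0.11 to 0.22 kg, starting upright, cone down. Along its axis z: cone 0 to 36 mm (21.6 mm across at the small end, 50.4 mm at the top), collar 36 to 42 mm (60 mm across), round ribbed stem 42 to 88 mm (24 mm across) to grip. Origin at the centre of the cone's small end, at first 6 mm above the bench; z runs towards the stem.
- stand_large: Black plastic ring stand, fixed, 72 mm outside, 55 mm inside, 42 mm high; the larger plug's collar rests on its top. Origin at the centre of its underside.
- small_plug: The smaller taper plug, not for this cup: collar 42 mm across, cone 12 mm across at the small end and 30 mm at the top, same lengths and stem, in a black ring stand 54 mm outside and 42 mm high. Origin and axes as for the larger plug. It stays where it is.
- cup_mouth (a point): Centre of the mouth of the dark steel taper cup. z runs along the cup's axis, out of the mouth; it leans 20 to 40 degrees from vertical, roughly towards the robot; y is level. Bore: matching cone, 48 mm across at the mouth, 19 mm at its floor 36 mm down; rim 65 mm outside. With the plug home the cones touch, its origin is about 33 mm below the mouth, its collar about 3 mm clear of it.
- holder: Grey tilting holder fixed to the bench, base 110 x 112 x 12 mm, origin at the centre of its underside, z up, y along the pivot, the cup leaning to its -x. The cup hangs between two cheeks (outer faces at y = +-49 mm, tops 88 mm above the bench) on a stiff clamped pivot 66 mm above the bench, which crosses the cup's axis 16 mm below the mouth and holds under ordinary pushes.
- trays: A bystander: stack of three dark component carrier trays, 62 x 118 x 32 mm, lying on the bench beyond the work. Origin at the centre of its underside.
- dish: A bystander: round steel parts dish, 72 mm across, 28 mm high, on the bench beyond the work. Origin at the centre of its underside.
- tweezers: A bystander: steel tweezers lying flat on the bench beyond the work, 120 mm long and 5 mm thick. Origin near mid-length, on the underside.
Not all that is in view belongs to the job. What is shaped like the plug but turquoise is not meant.

How it is judged:
By the outcome, as a careful person would: the job done as asked, in the order asked, and still so for the second after the job is handed in, with the robot touching nothing.
It also fails if it takes over 45 s, if anything falls off the work surface, if the arm or the gripper's body presses on something with over 40 N, if the wrist force passes 120 N, or if a joint passes its speed limit or range.

## Working session

There is one attempt and no reset: what is moved stays moved. The work goes in short steps, each a Python script; the robot and the scene stay as the last script left them, time stands still between calls to the robot, and variables do not carry over. Pictures are saved under pics/ and viewed, at most 10 in all, crops included, and the job is handed in when it is done.

```bash
ls; mkdir -p pics
python3 - <<'E'
from bench import bot,camera,camera_model
import cv2,numpy as np
np.set_printoptions(precision=4,suppress=True)
for n in("scene","side","wrist"):
    m=camera_model(n);print(n,m)
    cv2.imwrite(f"pics/{n}0.png",camera(n)[:,:,::-1])
print(bot.read_clock(),bot.read_eef_rot())
E
```

```text
pics
scene {'camera_matrix': array([[402.2721,   0.    , 311.9842],
       [  0.    , 402.2721, 207.8453],
       [  0.    ,   0.    ,   1.    ]]), 'T': array([[-0.0742, -0.5497,  0.8321,  1.2311],
       [ 0.9972, -0.0497,  0.056 ,  0.017 ],
       [ 0.0106,  0.8339,  0.5519,  0.4816],
       [ 0.    ,  0.    ,  0.    ,  1.    ]])}
side {'camera_matrix': array([[486.7129,   0.    , 313.0901],
       [  0.    , 486.7129, 198.8765],
       [  0.    ,   0.    ,   1.    ]]), 'T': array([[ 0.9457,  0.1668, -0.2791,  0.3433],
       [-0.3251,  0.4644, -0.8238, -0.8011],
       [-0.0078,  0.8698,  0.4934,  0.5392],
       [ 0.    ,  0.    ,  0.    ,  1.    ]])}
wrist {'camera_matrix': array([[319.6317,   0.    , 321.1484],
       [  0.    , 319.6317, 210.3341],
       [  0.    ,   0.    ,   1.    ]]), 'T': array([[-0.2562,  0.9302,  0.2627,  0.2384],
       [-0.9666, -0.2467, -0.0692,  0.6337],
       [ 0.0004, -0.2716,  0.9624,  0.3719],
       [ 0.    ,  0.    ,  0.    ,  1.    ]])}
0.15 [[ 0.9669 -0.255  -0.0002]
 [-0.255  -0.9669 -0.0012]
 [ 0.0001  0.0012 -1.    ]]
```

View pics/scene0.png

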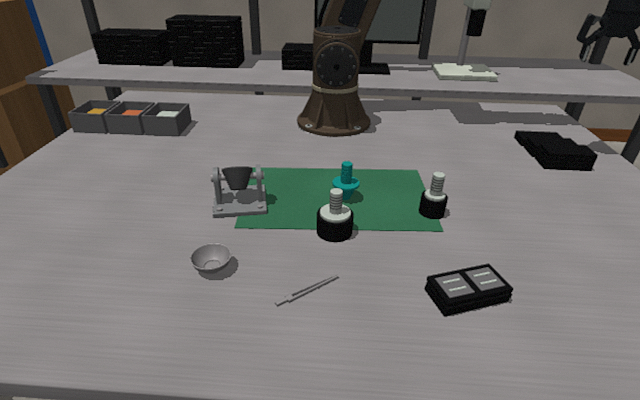

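View pics/side0.png

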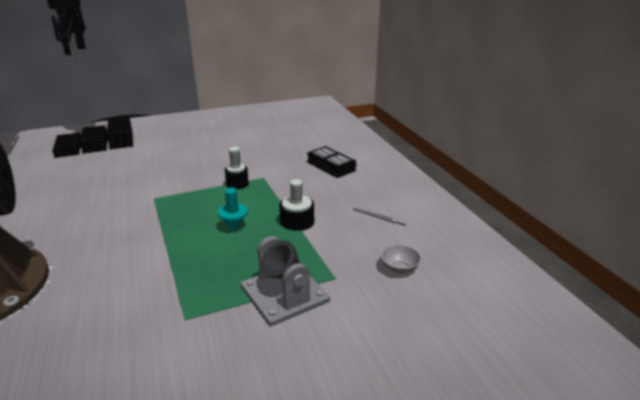

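The candidates are the plug in the wide ring at scene (335,215), the narrower plug in its ring at (436,195), and the turquoise decoy at (346,180). I choose (335,215), which is bare metal in the bigger ring. In the side view it is at (296,205), and the holder is at scene (240,190) and side (285,280).

```bash
cat > h.py <<'E'
from bench import bot,camera,camera_model
import cv2,numpy as np
np.set_printoptions(precision=4,suppress=True)
def ray(m,p):
    d=np.linalg.solve(m["camera_matrix"],[p[0],p[1],1.]);d=m["T"][:3,:3]@(d*[1,-1,-1])
    return m["T"][:3,3],d/np.linalg.norm(d)
def onz(m,p,z):
    o,d=ray(m,p);return o+d*(z-o[2])/d[2]
def tri(rs):
    A=sum(np.eye(3)-np.outer(d,d) for o,d in rs);b=sum((np.eye(3)-np.outer(d,d))@o for o,d in rs)
    return np.linalg.solve(A,b)
def proj(m,X):
    c=m["T"][:3,:3].T@(np.asarray(X)-m["T"][:3,3]);u=m["camera_matrix"]@(c*[1,-1,-1]);return u[:2]/u[2]
E
python3 - <<'E'
from h import *
s,d=camera_model("scene"),camera_model("side")
print("stem top",tri([ray(s,(336,191)),ray(d,(296,183))]),onz(s,(336,191),.094),onz(d,(296,183),.094))
print("small",onz(s,(438,175),.094),onz(d,(235,150),.094))
print("turq",onz(s,(347,164),.08),onz(d,(231,190),.08))
print("cup",tri([ray(s,(237,170)),ray(d,(278,258))]))
print("base corners side",[onz(d,p,.012) for p in((242,288),(271,317),(328,294))])
print("base corners scene",[onz(s,p,.012) for p in((214,214),(267,211))])
a=cv2.imread("pics/scene0.png")[150:250,195:455];b=cv2.imread("pics/side0.png")[140:330,150:350]
cv2.imwrite("pics/crop1.png",np.vstack([cv2.resize(a,(780,300),interpolation=2)]))
E
```

```text
stem top [0.5848 0.0176 0.0926] [0.5858 0.018  0.094 ] [0.5841 0.0136 0.094 ]
small [0.5049 0.2205 0.094 ] [0.5018 0.2136 0.094 ]
turq [0.4468 0.0391 0.08  ] [0.4616 0.0544 0.08  ]
cup [ 0.4906 -0.1923  0.0777]
base corners side [array([ 0.4327, -0.1649,  0.012 ]), array([ 0.4608, -0.2474,  0.012 ]), array([ 0.5622, -0.2266,  0.012 ])]
base corners scene [array([ 0.5641, -0.2299,  0.012 ]), array([ 0.5434, -0.1233,  0.012 ])]
```

View pics/crop1.png

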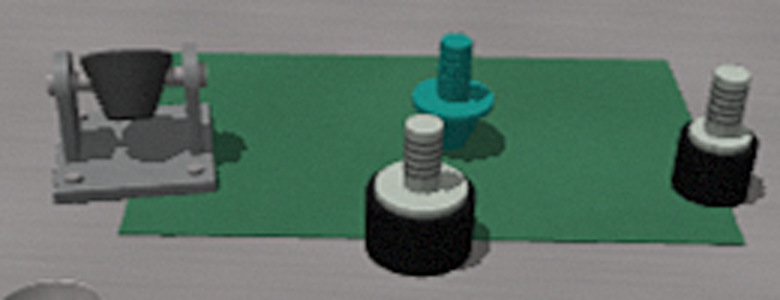

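The crop confirms it: the chosen plug is bare metal with a wide collar in the 72 mm ring at scene (335,215). It triangulates to (0.585, 0.016, 0.093), which agrees with the expected 0.094 height. Next I look at the cup and the plug with the wrist camera.

Run:
```python
from h import *
import json
T=np.array
# look at cup roughly along a 30deg axis
def cupR(deg,yaw,s):
    t=np.radians(deg);u=T([-np.cos(yaw),-np.sin(yaw),0]);a=np.sin(t)*u+np.cos(t)*T([0,0,1])
    y=s*T([-np.sin(yaw),np.cos(yaw),0]);return a,np.column_stack([np.cross(y,-a),y,-a])
m0=T([.47,-.185,.08])
for s in(1,-1):
  for deg in(20,30,40,50):
    a,R=cupR(deg,.2,s); print(s,deg,[bot.solve_ik(m0+h*a,R) for h in(.016,.12)])
Rd=T([[1,0,0],[0,-1,0],[0,0,-1.]])
for R in(Rd,Rd@np.diag([-1,-1,1])):print(bot.solve_ik([.585,.016,.2],R))
```

```text
1 20 [array([-0.0681,  0.0825, -0.694 , -0.2035, -0.4651, -1.1358]), array([-0.0918, -0.1099, -0.6252, -0.1488, -0.7256, -1.184 ])]
1 30 [array([-0.1922,  0.0622, -0.6736, -0.5224, -0.393 , -0.738 ]), array([-0.2171, -0.1646, -0.6729, -0.3625, -0.6079, -0.9025])]
1 40 [array([-0.4747,  0.0894, -0.6062, -0.985 , -0.5028, -0.0984]), array([-0.5076, -0.1425, -0.6381, -0.7577, -0.6535, -0.3465])]
1 50 [array([-0.7929,  0.1763, -0.615 , -1.335 , -0.7207,  0.4686]), array([-0.8963, -0.0355, -0.6324, -1.114 , -0.8622,  0.2497])]
-1 20 [array([-0.0681,  0.0825, -0.694 , -0.2035, -0.4651,  2.0058]), array([-0.0918, -0.1099, -0.6252, -0.1488, -0.7256,  1.9576])]
-1 30 [array([-0.1922,  0.0622, -0.6736, -0.5224, -0.393 ,  2.4036]), array([-0.2171, -0.1646, -0.6729, -0.3625, -0.6079,  2.2391])]
-1 40 [None, array([-0.5076, -0.1425, -0.6381, -0.7577, -0.6535,  2.7951])]
-1 50 [array([-0.7929,  0.1763, -0.615 , -1.335 , -0.7207, -2.673 ]), array([-0.8963, -0.0355, -0.6324, -1.114 , -0.8622, -2.8919])]
[ 0.3613  0.2347 -0.2369  0.     -1.0992  1.2095]
[ 0.3613  0.2347 -0.2369  0.     -1.0992 -1.9321]
```

```bash
cat >> h.py <<'E'
T=np.array
def cupR(deg,yaw,s=1):
    t=np.radians(deg);u=T([-np.cos(yaw),-np.sin(yaw),0]);a=np.sin(t)*u+np.cos(t)*T([0,0,1])
    y=s*T([-np.sin(yaw),np.cos(yaw),0]);return a,np.column_stack([np.cross(y,-a),y,-a])
def shot(name):
    m=camera_model("wrist");im=camera("wrist")[:,:,::-1].copy();cv2.imwrite(f"pics/{name}.png",im)
    np.savez(f"pics/{name}.npz",**m);return m,im
E
python3 - <<'E'
from h import *
m0=T([.47,-.185,.08])
for n,deg,h in(("cupA",20,.07),("cupB",2,.11)):
    a,R=cupR(deg,.2);bot.movep(m0+h*a,R);bot.pause(.3);shot(n)
bot.movep([.585,.016,.17],cupR(0,0)[1]);bot.pause(.3);shot("plugA")
print(bot.read_clock())
ims=[cv2.imread(f"pics/{n}.png") for n in("cupA","cupB","plugA")]
cv2.imwrite("pics/m.png",np.vstack([np.hstack([cv2.resize(i,(400,250)) for i in ims[:2]]),np.hstack([cv2.resize(ims[2],(400,250)),np.zeros((250,400,3),np.uint8)])]))
E
```

```text
5.725
```

View pics/cupA.png

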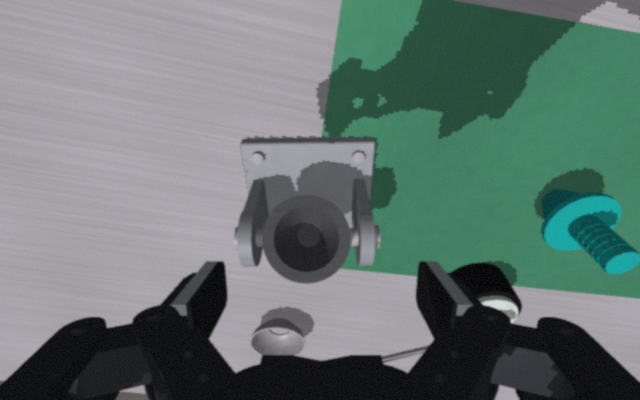

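View pics/m.png

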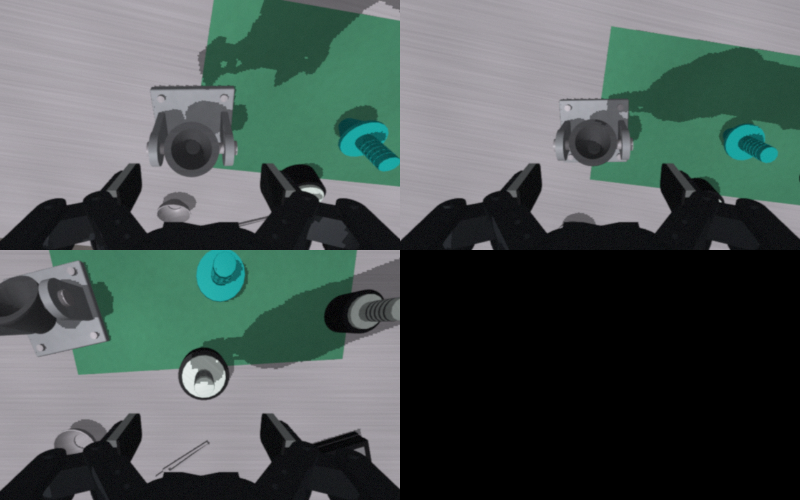

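cupA shows the cup mouth at about (307,238) with the floor disc at (310,235) and the cheeks at x≈248 and 366. In plugA (half size) the plug is centred near (203,373) in the montage, the turquoise decoy is near (222,273), and the holder is at the left. Next I fit ellipses to the rim, bore and floor.

Run:
```python
from h import *
out=[]
for n,c,r in(("cupA",(307,238),60),("cupB",(308,230),45)):
    im=cv2.imread(f"pics/{n}.png");g=cv2.cvtColor(im,6)
    c=T(c);x0,y0=c-r
    cr=g[y0:y0+2*r,x0:x0+2*r]
    print(n,"row",g[c[1],x0:x0+2*r:2],"\ncol",g[y0:y0+2*r:2,c[0]])
    for th in range(30,130,8):
        b=(cv2.GaussianBlur(cr,(3,3),0)<th).astype(np.uint8)
        for k in cv2.findContours(b,1,1)[0]:
            if len(k)>=14 and cv2.contourArea(k)>80:
                e=cv2.fitEllipse(k);
                ar=np.pi*e[1][0]*e[1][1]/4
                if abs(ar/cv2.contourArea(k)-1)<.1 and e[1][0]/e[1][1]>.6:print(th,T(e[0])+[x0,y0],T(e[1]),round(e[2]))
    out.append(cv2.resize(cv2.convertScaleAbs(im[y0:y0+2*r,x0:x0+2*r],alpha=1.8),(400,400),interpolation=2))
cv2.imwrite("pics/cupzoom.png",np.hstack(out))
```

```text
cupA row [135 133  90  58  78 104 102 101  79  79  77  75  76  65  36  38  39  40
  37  31  37  41  37  40  35  42  52  51  50  50  53  52  50  50  50  51
  47  35  44  49  54  54  57  54  57  57  70  79  79  79  79  78 104 144
 166 162 100 125 136 139] 
col [ 94  95  92  92  93  95  94  93  88  78  77  81  77  74  72  72  72  75
  74  75  73  71  69  58  52  53  50  53  51  52  53  53  52  53  46  37
  35  38  31  34  35  36  38  31  33  36  35  66  75  74  79  80  93 153
 164 164 162 164 162 161]
54 [303.0459 246.5364] [45.089  63.6199] 111
62 [303.761  244.6708] [49.9166 67.4697] 111
70 [304.354  242.3487] [57.1368 68.3565] 114
86 [259.0742 239.7005] [ 8.5916 13.7286] 0
102 [306.2484 223.3719] [107.289 125.767] 75
110 [354.7762 240.2624] [ 9.5098 15.4083] 15
110 [309.0728 225.2103] [109.3961 130.9555] 91
118 [354.7515 240.421 ] [ 8.7442 14.5669] 15
118 [309.0764 225.4247] [109.6175 131.7364] 91
126 [309.0352 225.5288] [110.0559 132.3276] 92
cupB row [ 67  92  97  91  73  69  72  69  63  34  36  35  35  36  38  36  38  40
  38  45  45  49  45  42  48  46  48  45  58  63  59  61  61  55  53  55
  52  65  71  67  72  69  97 144 164] 
col [ 94  90  88  73  67  69  69  68  74  73  73  70  69  72  73  69  70  73
  75  72  54  43  46  47  45  42  44  44  43  47  43  32  32  32  29  60
  69  69  71  69  73 106 108 108 107]
94 [306.0288 223.984 ] [78.6031 96.0385] 83
102 [307.473  222.1262] [81.9306 98.967 ] 71
```

View pics/cupzoom.png

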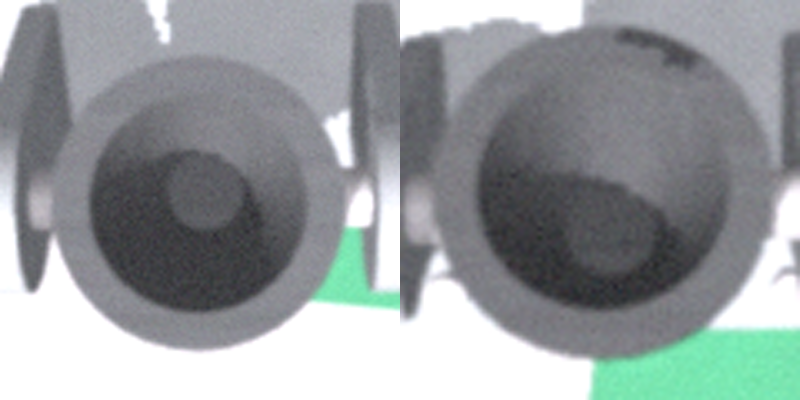

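The zoom shows the outer rim and the floor disc clearly. The rim centre is at A (306.7,238.9) and B (308.5,228.4). The floor centre is at A (308.8,235.2) and B (310.7,236.8). I triangulate both, correcting for the perspective offset of the circle centres.

Run:
```python
from h import *
A,B=[dict(np.load(f"pics/{n}.npz")) for n in("cupA","cupB")]
rim=[T([306.7,238.9]),T([308.5,228.4])];fl=[T([308.8,235.2]),T([310.7,236.8])]
def cen(m,c,a,r):
    y=np.cross(a,[1,0,0]);y/=np.linalg.norm(y);x=np.cross(y,a)
    P=T([proj(m,c+r*(np.cos(t)*x+np.sin(t)*y)) for t in np.linspace(0,6.28,60)],np.float32)
    return T(cv2.fitEllipse(P)[0])-proj(m,c)
b=[[0,0],[0,0]]
for i in range(4):
    M=tri([ray(m,p-o) for m,p,o in zip((A,B),rim,b[0])]);F=tri([ray(m,p-o) for m,p,o in zip((A,B),fl,b[1])])
    a=(M-F)/np.linalg.norm(M-F)
    b=[[cen(m,M,a,.0325) for m in(A,B)],[cen(m,F,a,.0095) for m in(A,B)]]
print(b[0],"mouth",M,"floor",F,"len",np.linalg.norm(M-F),"axis",a,"tilt",np.degrees(np.arccos(a[2])),"yaw",np.degrees(np.arctan2(-a[1],-a[0])),"pivot",M-.016*a)
for d in (20,24,28,32,36,40): print(d,.066+.016*np.cos(np.radians(d)))
# holder yaw: cheeks' pivot ends / base corners in B (bench z=.012)
im=cv2.imread("pics/cupB.png")
for n,m in(("A",A),("B",B)):
    for dg in(22,26,30,34):
        ax=cupR(dg,.2)[0];c=onz(m,(rim[0] if n=="A" else rim[1])-b[0][n=="B"],.066+.016*ax[2]);f=c-.036*ax
        print(n,dg,c,"floor pred-obs",proj(m,f)-fl[n=="B"])
s=camera_model("scene");d=camera_model("side")
# plug: collar white + stem top
im=cv2.imread("pics/plugA.png");P=dict(np.load("pics/plugA.npz"))
dark=(cv2.cvtColor(im,6)<40).astype(np.uint8);dark[:180]=0;dark[330:]=0;dark[:,:270]=0;dark[:,380:]=0
w=((im.min(2)>150)).astype(np.uint8);
roi=im[190:330,270:385]
cv2.imwrite("pics/plugzoom.png",cv2.resize(roi,None,fx=4,fy=4,interpolation=2))
```

```text
[array([0.088 , 0.0059]), array([0.0481, 1.397 ])] mouth [ 0.4887 -0.1932  0.0766] floor [ 0.5088 -0.1886  0.048 ] len 0.03530559018652314 axis [-0.5705 -0.1308  0.8109] tilt 35.820608192183066 yaw 12.91231682660628 pivot [ 0.4978 -0.1911  0.0637]
20 0.08103508193257454
24 0.08061672732228162
28 0.08012716148574284
32 0.07956876953850282
36 0.07894427190999917
40 0.07825671108990365
A 22 [ 0.4851 -0.1936  0.0808] floor pred-obs [ -0.2975 -10.4334]
A 26 [ 0.4855 -0.1936  0.0804] floor pred-obs [-0.2737 -7.4676]
A 30 [ 0.4859 -0.1935  0.0799] floor pred-obs [-0.2589 -4.4747]
A 34 [ 0.4864 -0.1934  0.0793] floor pred-obs [-0.2529 -1.4669]
B 22 [ 0.4871 -0.1934  0.0808] floor pred-obs [-0.7521 -8.9624]
B 26 [ 0.4873 -0.1933  0.0804] floor pred-obs [-0.7587 -6.2939]
B 30 [ 0.4875 -0.1933  0.0799] floor pred-obs [-0.7721 -3.6441]
B 34 [ 0.4877 -0.1933  0.0793] floor pred-obs [-0.7922 -1.0234]
```

View pics/plugzoom.png

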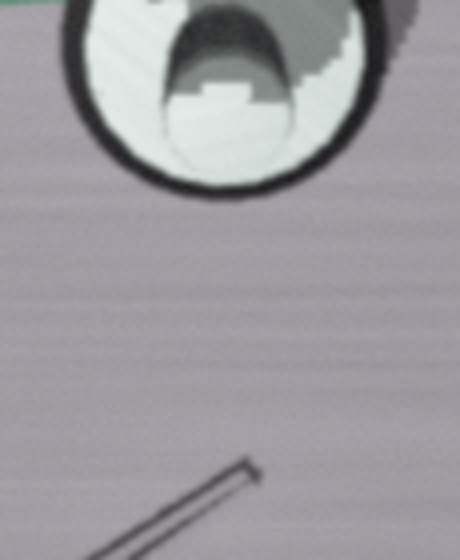

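The zoom shows the stem top circle at about (327,219) and the collar circle centred at about (326,202) in the full plugA picture. The cup is 36° from vertical, with its mouth near (0.487, -0.193, 0.079). Three independent estimates agree. Next I cast the plug rays, then grasp.

Run:
```python
from h import *
P=dict(np.load("pics/plugA.npz"))
p=onz(P,(327,219.3),.094);c=onz(P,(326,202),.048);print(p,c)
xy=(p[:2]+c[:2])/2
assert np.linalg.norm(xy-[.585,.016])<.012 and np.linalg.norm(p-c)<.06
R=cupR(0,0)[1]
f0=bot.read_contact_force()
bot.move_linear([*xy,.11],R,max_speed=.2)
hit=bot.move_linear([*xy,.006+.048],max_speed=.08,contact_N=8)
print(hit,bot.read_tool_pos())
bot.move_gripper(.015,60);print(bot.read_opening(),bot.read_finger_force(),bot.read_contact_force()-f0)
a,Rc=cupR(36,np.radians(12.5));M=T([.487,-.1933,.079])
for h in(-.033,-.02,.06):
  for d in(36,26,46): print(h,d,bot.solve_ik(M+(h+.048)*a,cupR(d,np.radians(12.5))[1]))
print(bot.read_clock())
```

```text
[0.584  0.0183 0.094 ] [0.583  0.0183 0.048 ]
False [0.5839 0.0184 0.0544]
0.02286413424033324 58.55134963989258 [-1.2515  0.0351  3.8751]
-0.033 36 [-0.3661  0.1105 -0.584  -0.8113 -0.4635 -0.324 ]
-0.033 26 [-0.1612  0.1047 -0.6436 -0.4022 -0.4276 -0.8574]
-0.033 46 [-0.6559  0.1643 -0.5626 -1.2034 -0.6325  0.2477]
-0.02 36 [-0.3666  0.0817 -0.5917 -0.7818 -0.4786 -0.3568]
-0.02 26 [-0.1661  0.0767 -0.6479 -0.3867 -0.4509 -0.8709]
-0.02 46 [-0.6561  0.1344 -0.5665 -1.1709 -0.6423  0.2074]
0.06 36 [-0.3916 -0.0883 -0.6114 -0.6316 -0.6067 -0.5152]
0.06 26 [-0.2089 -0.0862 -0.644  -0.3181 -0.6194 -0.9206]
0.06 46 [-0.675  -0.0404 -0.5752 -0.9899 -0.7347 -0.0121]
7.625
```

```bash
cat >> h.py <<'E'
YAW=np.radians(12.5);AX,RC=cupR(36,YAW);M0=T([.487,-.1933,.079])
def tc(h,off=(0,0)): # plug origin at height h along axis above the mouth; off along tool x,y
    return M0+(h+.048)*AX+RC[:,:2]@T(off)
E
python3 - <<'E'
from h import *
x=bot.read_tool_pos();R=bot.read_eef_rot()
bot.move_linear(x+[0,0,.11],max_speed=.25)
bot.movep(tc(.04),RC);bot.pause(.4)
shot("over");cv2.imwrite("pics/side1.png",camera("side")[:,:,::-1])
f0=bot.read_contact_force();print(f0,bot.read_opening(),bot.read_clock())
np.save("f0.npy",f0)
hit=bot.move_linear(tc(-.036),max_speed=.04,contact_N=6)
x=bot.read_tool_pos();f=RC.T@(bot.read_contact_force()-f0)
print(hit,"h",(x-M0)@AX-.048,"force tool",f,"mom",RC.T@bot.read_torque(),bot.read_clock())
a=cv2.imread("pics/over.png");b=camera("wrist")[:,:,::-1]
cv2.imwrite("pics/ins.png",np.hstack([cv2.resize(camera("side")[170:330,190:360,::-1],(400,376)),cv2.resize(b[:,120:520],(376,376))]))
E
```

```text
[ 0.3288  0.3403 -1.9309] 0.022689219853779915 10.025
True h -0.03308050574661204 force tool [-2.6621  0.5547 -4.4808] mom [-0.1634  1.3522 -0.0431] 11.6833
```

View pics/ins.png

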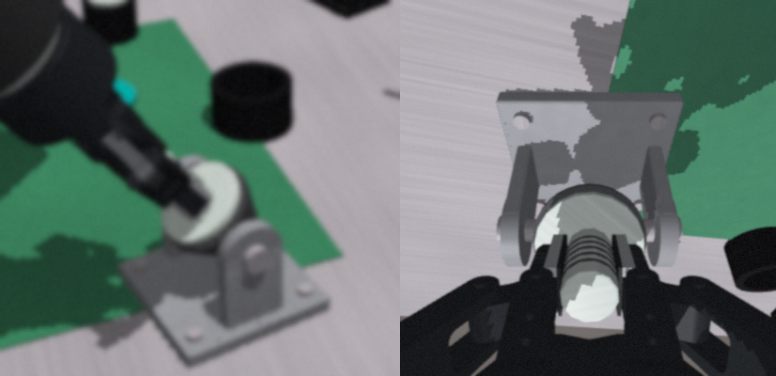

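The side view shows the plug seated in the cup with the collar against the rim. The wrist view shows it centred between the cheeks, with the stem at (590,260). Contact came at h = -33.1 mm, as expected. I press home, relax and regrip, then press again.

```bash
cat >> h.py <<'E'
def rep(t):
    x=bot.read_tool_pos();print(t,"tool-off",RC.T@(x-tc(-.033)),"F",RC.T@(bot.read_contact_force()-np.load("f0.npy")),"t",bot.read_clock(),"open",bot.read_opening())
E
python3 - <<'E'
from h import *
x=bot.read_tool_pos()
print(bot.move_linear(x-.006*AX-.0005*RC[:,0],max_speed=.02,contact_N=14));rep("push1")
bot.move_gripper(.034,60);bot.pause(.2);rep("open")
bot.move_gripper(.015,70);rep("regrip")
x=bot.read_tool_pos()
print(bot.move_linear(x-.006*AX,max_speed=.02,contact_N=14));rep("push2")
E
```

```text
True
push1 tool-off [0.0004 0.0005 0.0002] F [ -0.8669   1.6123 -11.1323] t 11.9917 open 0.022650018633872587
open tool-off [0.001  0.0008 0.0008] F [-1.2048 -0.2855 -1.7832] t 12.4667 open 0.03380023233928439
regrip tool-off [0.001  0.0006 0.0006] F [-0.4404 -0.7145 -5.3976] t 12.7167 open 0.022044567281120916
True
push2 tool-off [0.001  0.0005 0.0008] F [ -2.2388   1.6483 -11.4774] t 12.925 open 0.02274330670200589
```

Run:
```python
from h import *
x0=bot.read_tool_pos();np.save("home.npy",x0)
bot.move_linear(x0+.0105*AX,RC,max_speed=.02);bot.pause(.3);rep("up")
x=x0+.0105*AX; piv=x-.0365*AX
a2,R2=cupR(25.5,YAW)
bot.move_linear(piv+.0365*a2,R2,max_speed=.01);bot.pause(.5);rep("lean")
R=bot.read_eef_rot();print("lean deg",np.degrees(np.arccos(-R[:,2]@AX)))
cv2.imwrite("pics/lean.png",np.hstack([cv2.resize(camera("side")[170:330,190:360,::-1],(400,376)),cv2.resize(camera("wrist")[:,120:520,::-1],(376,376))]))
```

```text
up tool-off [ 0.001   0.0006 -0.0096] F [ 0.5461  0.1839 -1.394 ] t 13.925 open 0.022643782217016375
lean tool-off [-0.0057  0.0004 -0.0091] F [ 0.6745 -0.99   -0.6563] t 15.2417 open 0.022848588127622017
lean deg 10.493765013982998
```

View pics/lean.png

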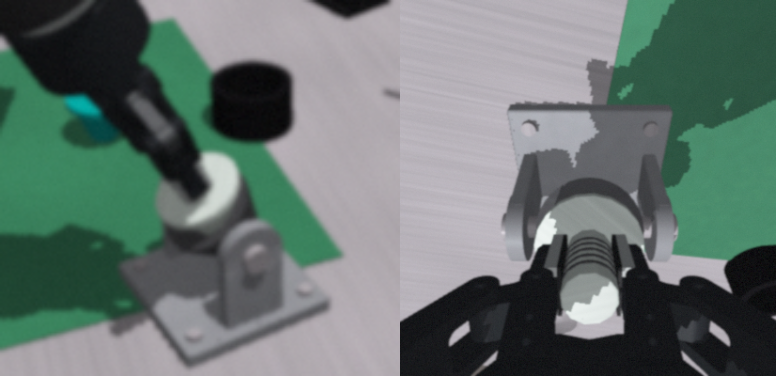

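The side view shows the plug raised and leaned at (200,195), still inside the cup. There is no wall force (under 1 N), so it rocks free. I return it in line with the cup, press it home, release and back off.

Run:
```python
from h import *
x0=np.load("home.npy")
bot.move_linear(x0+.0105*AX,RC,max_speed=.01);bot.pause(.3)
bot.move_linear(x0+.002*AX,max_speed=.02,contact_N=10)
print(bot.move_linear(x0-.006*AX,max_speed=.02,contact_N=14));rep("home")
bot.move_gripper(.034,60);bot.pause(.2);bot.move_gripper(.015,60);x=bot.read_tool_pos()
print(bot.move_linear(x-.006*AX,max_speed=.02,contact_N=14));rep("push again")
bot.move_gripper(.045);rep("released")
bot.move_linear(bot.read_tool_pos()+.09*AX,max_speed=.1);bot.pause(.5);m,im=shot("end")
print(bot.read_clock())
cv2.imwrite("pics/final.png",np.hstack([cv2.resize(camera("side")[170:330,190:360,::-1],(400,376)),cv2.resize(im[:,120:520],(376,376))]))
```

```text
True
home tool-off [0.001  0.0006 0.0007] F [-2.4619  0.7549 -7.4271] t 17.2917 open 0.022390758124012533
True
push again tool-off [0.0022 0.0006 0.0011] F [ -0.9801   0.568  -11.8012] t 18.225 open 0.022687079063051088
released tool-off [0.0028 0.0006 0.0017] F [-1.0751 -0.3024 -1.9312] t 18.5667 open 0.04474915197575878
20.1667
```

View pics/final.png

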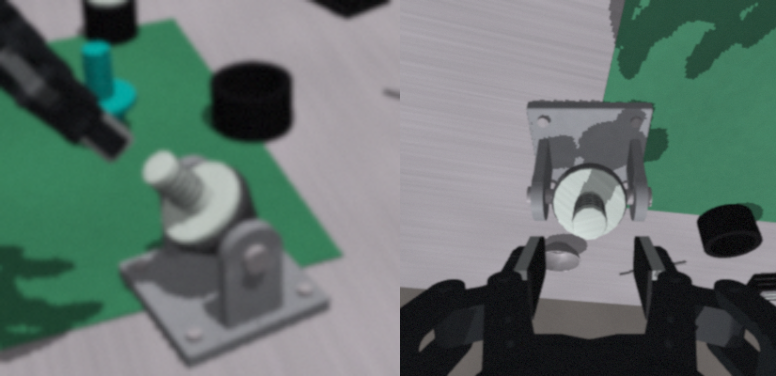

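The final views show the plug seated square in the cup and released, with the gripper clear. Before handing in, I check numerically that the slope is unchanged.

Run:
```python
from h import *
m=dict(np.load("pics/end.npz"))
for d in(34,36,38):
    a=cupR(d,YAW)[0];M=T([.4965,-.1913,.066])+.016*a
    print(d,[(proj(m,M+h*a)-[120,0])*.94+[400,0] for h in(.009,.055)])
print(bot.read_contact_force()); bot.finish_job()
```

```text
34 [array([589.6768, 206.1817]), array([589.8319, 228.5734])]
36 [array([589.6765, 205.1745]), array([589.8315, 225.1674])]
38 [array([589.6762, 204.1546]), array([589.8307, 221.6929])]
[ 0.4378  0.3421 -0.6553]
the job is handed in; nothing more can be done
```

The larger plug is home in the cup and released: I pushed it home, lifted it about 10 mm, leaned it 10.5° with no wall contact and pressed it home again. My last picture check matched an unchanged slope to within about 2°, and I touched nothing else; the job was handed in at about 20 s.

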